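# Free the seized swivel clamp and take out the carving blank

## Task

The rusty swivel clamp on the carving jig is seized: work its thumb bar gently back and forth in small arcs until it breaks free, never wrenching it so hard that its stud is twisted. Then swing the clamp arm well clear (about a quarter turn counterclockwise seen from above) and leave it there, lift the wooden blank out and set it down lying flat in the tray, without dropping it or disturbing the mallet, chisel and oil tin.

Things in the scene. Friction and masses are not known exactly. Their poses are not given: they have to be found in the camera images.
- jig: carving jig, fixed: plywood board 150 (x) x 230 (y) x 15 mm, origin at the centre of its underside on the bench. Round blue iron clamp post at y = +75 mm, 48 mm wide, top at 58 mm. When it is seized, pushing the clamp harder or longer one way does not help; leaning lightly on its two stops in turn does.
- seat (a point): centre of the blank's seat, on the jig board's top (15 mm above the bench), same axes as the jig. Low dark cleats hold the blank at both ends (27 mm above the bench) and at its four corners (25 mm above the bench, 25 to 35 mm either side in x); the middle 56 mm of the blank's long sides is free for fingers.
- clamp_grip (a point): centre of the clamp's thumb bar, on its upright turning axis, 88 mm above the bench; turns with the clamp. Rusty upright plate 12 mm thick (x), 56 mm long (y), 71 to 105 mm above the bench, stud end in its top: pinch it across x, firmly (40 N or more). Below it the hub, 38 mm wide, top at 69 mm, and the clamp arm along -y, 18 mm wide, 58 to 68 mm above the bench.
- clamp_tip (a point): outer end of the clamp arm, 72 mm from the turning axis, half-way up the arm (63 mm above the bench); at the start it lies over the near end of the blank, 3 mm above it
- clamp (a joint): clamp angle (rad): 0 = arm over the blank; grows counterclockwise (ccw) from above = opening. Starts within 0.05 of 0. Seized: stops somewhere 0.1 to 0.35 away either side. A light lean of 1.5 s on a stop crumbles rust and widens the arc by about 0.1 (to 0.5 at most), only at the ccw stop first, then cw, then ccw; then it turns freely to 1.6 or more. Friction 0.05 N m; stays where left.
- stud (a joint): elastic twist (rad) of the clamp's stud: 0 unloaded, positive counterclockwise; it shows the torque with which the clamp is pressed against a stop, 6 N m per rad. 0.03 to 0.05 (about 0.2 to 0.3 N m) is a light lean; beyond 0.10 either way (0.6 N m) the stud is spoilt.
- blank_mid (a point): centre of the loose wooden blank, a half-carved reddish-brown block 44 (x) x 90 (y) x 40 mm, about 0.13 kg, its top 55 mm above the bench while in the jig; x, y, z are its own axes. Grasp it across its 44 mm width near the middle of its length, its upper half.
- tray: open tray of pale wood, fixed: 170 (x) x 220 (y) x 35 mm high outside, walls and floor 6 mm, origin at the centre of its underside on the bench
- mallet: bystander: carver's mallet lying along its x, 250 mm long, head 64 mm thick; origin under it, 5 mm from its middle
- chisel: bystander: chisel lying along its x, about 230 mm long, wooden handle 26 mm thick; origin under its middle
- oil_tin: bystander: green tin standing, 60 mm wide, 90 mm high; origin at the centre of its underside
- blank: the same blank; origin at the centre of its underside

How it is judged:
On the way, in this order (a step that is already met when the one before it is completed fails the run):
1. the clamp is broken free and its arm swung clear of the blank (more than 0.8 rad) (value of joint clamp above 0.8 rad), for 0.2 s.
2. the blank is lifted out of the jig (height (world z) of blank_mid above 0.065 m), for 0.1 s.
At the end, for the whole second after the job is handed in: The blank rests on a long face on the tray's floor (its centre inside the tray's walls and less than 34 mm above the bench), at rest and released, and the clamp arm is still swung clear (clamp angle above 0.8 rad) (value of joint clamp above 0.8 rad and x of blank_mid in the frame of tray between -0.07 and 0.07 m and y of blank_mid in the frame of tray between -0.095 and 0.095 m and height (world z) of blank_mid below 0.034 m and linear speed of blank below 0.02 m/s); the robot touches nothing.
It fails at once if the stud is twisted more than 0.10 rad (0.6 N m) (value of joint stud above 0.1 rad or value of joint stud below -0.1 rad).
It fails at once if the blank is dropped (falls from more than about 3 cm) (linear speed of blank above 0.75 m/s and contact force between the fingers and blank below 0.5 N).
It fails at once if the mallet, chisel or oil tin is moved more than 3 cm (distance of any of mallet, chisel, oil_tin from where it was at the start of the episode above 0.03 m).
It also fails if it takes over 72 s, if anything falls off the work surface, if the arm or the gripper's body presses on something with over 40 N, if the wrist force passes 120 N, or if a joint passes its speed limit or range.

## Robot

A 6-joint arm with a two-finger parallel gripper is mounted at the origin on the work surface. World frame = base frame: x ahead of the robot, y to its left, z up, the work surface at z = 0. Lengths are in m, angles in rad, forces in N, time in s.
With the tool pointing down it reaches from about 0.35 to 0.925 m from the base axis. Payload 6.4 kg.
Tool frame: the origin (TCP) lies midway between the tips of the shut fingers; the grasp point (between the pads) lies 19 mm behind it (ctrl.hold_point_z is the distance from the TCP to the grasp point, in m); z points along the fingers, y is the line along which they close (so a half turn about z gives the same grasp; the last joint's range is limited). The gripper opens to 85 mm and grips with 20 to 120 N. Pads are 22 mm wide; open, the fingers measure 114 mm over their backs; the gripper's body (76 mm by 85 mm) begins 54 mm behind the grasp point. The pads swing forward as they close: fully open they stand 13 mm farther back than shut.
Start: joints at [-1.381, 0.245, 1.558, -0, 1.339, -0.174], TCP at [0.231, -0.607, 0.231] pointing down, gripper open.
Joint ranges: [-3.13, 3.13], [-1.02, 2.26], [0.13, 2.54], [-0.95, 4.09], [0.21, 2.88], [-2.74, 2.74]. Speed limits (rad/s): [2.57, 2.57, 3.14, 3.14, 3.14, 3.14].

## Interface

Orientations are given as a rotation vector (axis times angle).
In Python, from cell import ctrl, viewer gives the robot as it stands.
- The arm moves only by the tool jog_arm, never from a script. Its argument "commands" is one flat list of numbers, 5 for each row, row after row: the opening, from 0 (shut) to 1 (fully open), then the shift along the tool's x, y, z in mm, then the turn about the tool's z in degrees. In form: [grip, tx, ty, tz, roll, grip, tx, ty, tz, roll, ...]. A call has 1 to 8 rows; each row is the pose to reach, as a shift and turn from the pose commanded when the call began, along the tool's axes at that moment; what a row does not reach only later rows make up. A row lasts 1/10 s, in which the tool goes at most 50 mm and 8.59 degrees, less where a joint would pass 70% of its speed; a pose out of reach is approached as far as the arm can. A call with a gripper value outside its range is refused whole. The fingers move at their own pace and stop on an object; the grip force is fixed at half the most. Time passes only in rows, so rows that repeat a pose let the fingers close. It gives the time, the measured TCP pose, the force, the opening and the grip force at its end, in the units of the state.
- ctrl.get_obs(): the state, without advancing time (a new reading comes with each control period).
- viewer.snapshot(name): name is "scene" or "top"; returns (picture, depth): 420x560x3 uint8, red, green, blue; 420x560 float32, m along the optical axis (not along the pixel's ray), 0 where there is no reading.
- viewer.get_calibration(name): a dict with "fx", "fy", "cx", "cy" (pixels), "dist" ([k1, k2, p1, p2, k3] as OpenCV has them; the pictures are not rectified), "world_to_cam" (4x4, takes a point from world to camera coordinates). Camera axes: x right, y down, z forward; pixel columns grow to the right and rows downward; lengths in m; the calibration is good to about 2 mm. A picture is of the moment at which its call begins. get_calibration takes no time and is no camera call.
- ctrl.close_job(): hands the job in; it is judged then, once.
The state is a dict: "clock": time; "q": joint angles; "joint_velocities": joint speeds; "tau": joint torques, N m; "ee_pos": TCP position; "tcp_rot": TCP orientation; "contact_force": force on the tool from outside, world axes, zero at the start; "wrist_torque": the same for the moment, N m; "opening": opening from 0.0 (shut) to 1.0 (fully open); "grip_force": force on a finger pad.
Only numpy, scipy, OpenCV 4.12 (cv2) and the standard library are available. Lean on these libraries where they do the work, as an engineer would, in place of code of your own. Each camera call takes 0.05 s, during which the arm holds its last target. There are 200 camera calls.

## Working session

There is one attempt and no reset: what is moved stays moved. The work goes in short steps, Python scripts to look and compute and a tool call to move; the robot and the scene stay as the last step left them, time stands still between calls to the robot, and variables do not carry over. Pictures are saved under pics/ and viewed, at most 10 in all, crops included, and the job is handed in when it is done.

Besides the shell and the picture viewer there is one more tool, called after ">>>" as a command line: name --argument value ..., lists and objects as JSON in quotes. jog_arm: Moves the arm, as the interface text tells. Its arguments: {"type":"object","properties":{"commands":{"type":"array"}},"required":["commands"]}

```bash
mkdir -p pics; cat > h.py <<'E'
import numpy as np, cv2
from cell import ctrl, viewer
from scipy.spatial.transform import Rotation as R
def cloud(name):
    im,d=viewer.snapshot(name); c=viewer.get_calibration(name)
    K=np.array([[c['fx'],0,c['cx']],[0,c['fy'],c['cy']],[0,0,1]])
    v,u=np.mgrid[:420,:560]
    p=cv2.undistortPoints(np.stack([u,v],-1).reshape(-1,1,2).astype(float),K,np.array(c['dist'])).reshape(420,560,2)
    P=np.concatenate([p*d[...,None],d[...,None]],-1)
    T=np.linalg.inv(c['world_to_cam']); W=P@T[:3,:3].T+T[:3,3]
    W[d==0]=np.nan
    return im,W
def save(im,n): cv2.imwrite('pics/'+n,cv2.cvtColor(im,cv2.COLOR_RGB2BGR))
E
python3 - <<'E'
from h import *
o=ctrl.get_obs();print(o, ctrl.hold_point_z)
for n in('top','scene'):
    im,W=cloud(n);save(im,n+'0.png');np.save(n+'0.npy',W)
E
```

```text
{'clock': 0.0, 'q': array([-1.38107703e+00,  2.45800420e-01,  1.55905600e+00,  3.04251019e-05,
        1.33865910e+00, -1.74075639e-01]), 'joint_velocities': array([ 0.00019242,  0.0002406 , -0.00152029, -0.00032377,  0.00090515,
        0.00020943]), 'tau': array([-2.89689444e-03, -4.29508531e+01, -3.26133442e+01, -2.81372058e-04,
        5.21713839e-03, -9.87087105e-06]), 'ee_pos': array([ 0.23120468, -0.60688693,  0.23016647]), 'tcp_rot': array([-3.08787403e+00, -5.67943009e-01, -2.28586369e-05]), 'contact_force': array([ 0.27555293, -0.63493028, -0.14707204]), 'wrist_torque': array([ 0.04026159, -0.00306511, -0.01662526]), 'grip_force': 0.0, 'opening': 1.0019128690030765} 0.0187
```

View pics/top0.png

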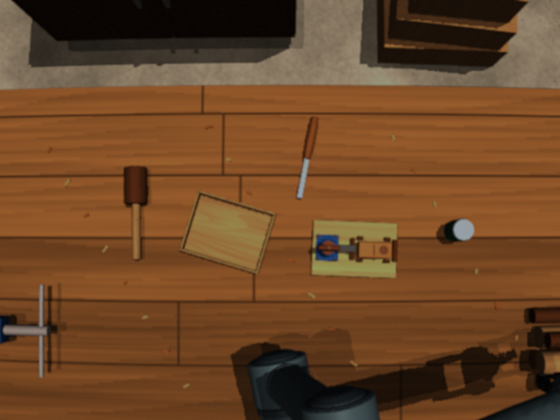

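View pics/scene0.png

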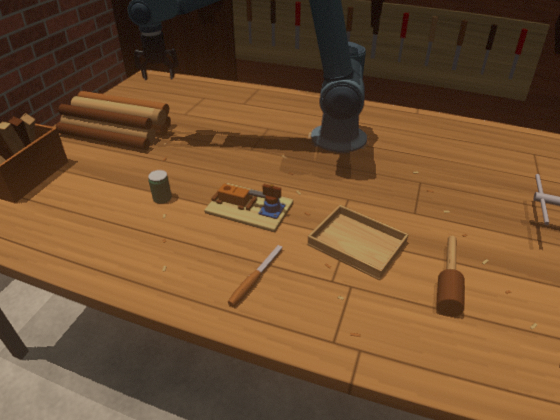

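The top view shows the jig near (355,249) with its blue post at (328,248) and the blank at (376,250). The tray is near (228,232), the oil tin at (460,230), the chisel at (308,158) and the mallet at (136,212).

```bash
python3 - <<'E'
from h import *
W=np.load('top0.npy'); im=cv2.imread('pics/top0.png')
cv2.imwrite('pics/c0.png',cv2.resize(im[210:290,300:410],None,fx=7,fy=7,interpolation=cv2.INTER_CUBIC))
def rect(m,n):
    m=cv2.morphologyEx(m.astype(np.uint8),cv2.MORPH_OPEN,np.ones((2,2)))
    k,l,s,c=cv2.connectedComponentsWithStats(m); i=1+np.argmax(s[1:,4]); p=W[l==i][:,:2]
    r=cv2.minAreaRect((p*1000).astype(np.float32)); print(n,s[i,4],r,cv2.boxPoints(r).round().tolist(),np.nanmedian(W[l==i][:,2]))
z=W[...,2]; box=np.zeros(z.shape,bool); box[210:290,300:410]=1
rect(box&(z>.008)&(z<.2),'jig')
rect(box&(z>.076)&(z<.15),'bar'); rect(box&(z>.048)&(z<.057),'blank'); rect(box&(z>.06)&(z<.072),'arm')
b2=np.zeros(z.shape,bool); b2[180:285,170:285]=1
rect(b2&(z>.004)&(z<.2),'tray'); rect(b2&(z>.025)&(z<.2),'traywall')
print(z[240:256:2,312:400:4].round(3))
E
```

```text
jig 4544 ((486.904052734375, -160.32977294921875), (235.6201934814453, 148.97853088378906), 75.60828399658203) [[385.0, -256.0], [530.0, -293.0], [588.0, -65.0], [444.0, -28.0]] 0.016388204618464686
bar 102 ((512.990966796875, -82.55789184570312), (56.868003845214844, 11.74223518371582), 86.91915130615234) [[506.0, -111.0], [517.0, -111.0], [520.0, -54.0], [509.0, -54.0]] 0.09985673039318621
blank 264 ((507.6878356933594, -196.57171630859375), (70.34752655029297, 40.28419876098633), 89.81248474121094) [[487.0, -232.0], [528.0, -232.0], [528.0, -161.0], [488.0, -161.0]] 0.053948035663832106
arm 103 ((511.9673156738281, -135.0811767578125), (48.43710708618164, 15.97001838684082), 89.8377685546875) [[504.0, -159.0], [520.0, -159.0], [520.0, -111.0], [504.0, -111.0]] 0.0670372279138276
tray 1322 ((557.0036010742188, 186.10549926757812), (219.10775756835938, 172.11354064941406), 73.10579681396484) [[443.0, 106.0], [608.0, 56.0], [671.0, 266.0], [506.0, 316.0]] 0.009520155546674625
traywall 192 ((525.6343994140625, 92.13462829589844), (45.351234436035156, 173.82186889648438), 63.7912139892
[... 485 characters left out ...]
5 0.015 0.035]
 [0.011 0.02  0.101 0.099 0.104 0.107 0.096 0.065 0.069 0.064 0.07  0.018
  0.058 0.058 0.053 0.056 0.05  0.055   nan 0.055 0.011 0.024]
 [0.014 0.023 0.1   0.099 0.104 0.105 0.103 0.064 0.066 0.063 0.069 0.014
  0.056 0.058 0.051 0.055 0.056 0.054 0.05  0.055 0.014 0.021]
 [0.013 0.023 0.048 0.073 0.068 0.096 0.102 0.067 0.071 0.066 0.066 0.017
  0.057 0.054 0.052 0.054 0.053 0.054 0.058 0.051 0.016 0.03 ]
 [0.018 0.025 0.045 0.069 0.067 0.07  0.023 0.013 0.017 0.015 0.021 0.013
  0.054 0.052 0.052 0.058 0.057 0.055 0.057 0.051 0.02  0.022]
 [0.012 0.022 0.025 0.048 0.07  0.051 0.023 0.016 0.014 0.019 0.03  0.017
  0.055 0.052 0.058 0.055 0.048 0.055 0.053 0.056 0.021 0.023]]
```

View pics/c0.png

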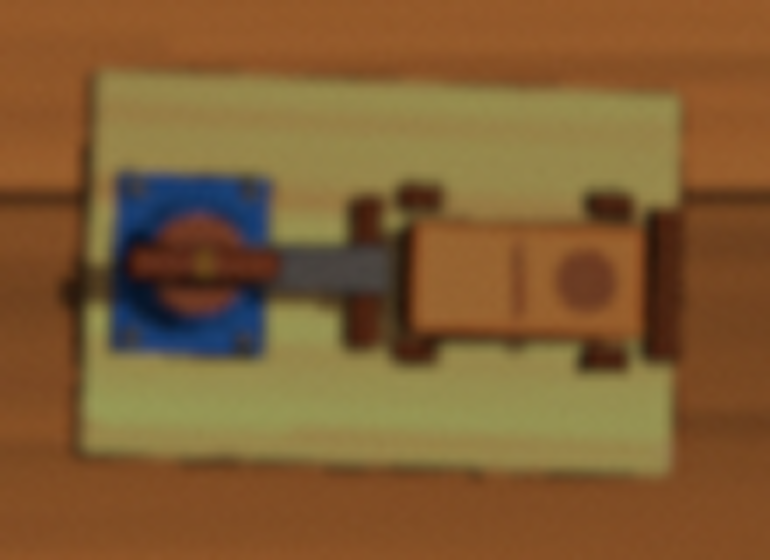

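Close up, the bar is at crop (205,263), the arm tip at (385,270) and the blank's centre at about (525,280). The jig is turned about −2° in yaw. I'll cross-check this with the scene camera and work out the first move.

```bash
cat >> h.py <<'E'
def mv(pos,yaw,o=None):
    "tool shift (mm) and roll (deg) to put the TCP at pos with tool y at yaw (deg), tool down"
    o=o or ctrl.get_obs(); M=R.from_rotvec(o['tcp_rot']).as_matrix()
    s=M.T@(np.array(pos)-o['ee_pos'])*1000; y=np.degrees(np.arctan2(M[1,1],M[0,1]))
    r=-((yaw-y+180)%360-180)
    return s.round(1),round(r,2),'cur yaw',round(y,2)
E
python3 - <<'E'
from h import *
for n in('top','scene'):
    W=np.load(n+'0.npy'); z=W[...,2]
    near=(abs(W[...,0]-.513)<.06)&(abs(W[...,1]+.083)<.06)
    for a,b in((.074,.12),(.09,.12),(.075,.095)):
        p=W[near&(z>a)&(z<b)]; r=cv2.minAreaRect((p[:,:2]*1000).astype(np.float32)); print(n,a,len(p),r,np.median(p,0).round(4), p[:,2].max())
    near=(abs(W[...,0]-.508)<.06)&(abs(W[...,1]+.20)<.08)
    p=W[near&(z>.048)&(z<.059)]; r=cv2.minAreaRect((p[:,:2]*1000).astype(np.float32)); print(n,'blank',len(p),r,np.median(p,0).round(4))
print(mv([.513,-.083,.16],-3))
E
```

```text
top 0.074 111 ((517.3980712890625, -89.12069702148438), (78.0417709350586, 20.725149154663086), 89.96934509277344) [ 0.5148 -0.0795  0.1012] 0.11003123161137696
top 0.09 101 ((515.6703491210938, -78.5167465209961), (54.06376266479492, 11.493339538574219), 86.53036499023438) [ 0.5148 -0.0795  0.1017] 0.11003123161137696
top 0.075 9 ((515.7464599609375, -89.531494140625), (78.18704986572266, 15.206418991088867), 79.68405151367188) [ 0.5199 -0.0751  0.0884] 0.09359246485855643
top blank 487 ((510.6340637207031, -203.7220458984375), (89.13308715820312, 39.7034797668457), 89.8017578125) [ 0.5094 -0.202   0.054 ]
scene 0.074 196 ((519.7796020507812, -74.4625473022461), (56.64847946166992, 16.635181427001953), 86.52786254882812) [ 0.5231 -0.072   0.0926] 0.10754423026753701
scene 0.09 111 ((519.54443359375, -74.44827270507812), (56.64847946166992, 16.16391944885254), 86.52786254882812) [ 0.5226 -0.0716  0.0997] 0.10754423026753701
scene 0.075 111 ((523.3645629882812, -73.44490814208984), (11.304774284362793, 54.68642807006836), 4.641716003417969) [ 0.524  -0.0719  0.0836] 0.09495260957304108
scene blank 300 ((513.369140625, -188.05484008789062), (111.92278289794922, 50.00230026245117), 84.59017944335938) [ 0.5188 -0.1978  0.0549]
(array([ 449.8, -389.3,   71.1]), np.float64(-66.15), 'cur yaw', np.float64(-69.15))
```

>>> jog_arm --commands '[1,50,-45,0,-8.5,1,100,-90,0,-17,1,150,-135,0,-25,1,200,-180,10,-33,1,250,-220,20,-42,1,300,-265,35,-50,1,360,-305,50,-58,1,400,-350,60,-66]'

```text
clock: 0.9
ee_pos: [0.4185, -0.255, 0.1948]
tcp_rot: [2.276, 2.165, 0.0]
contact_force: [1.3, 0.0, 0.4]
opening: 1.0
grip_force: 0.0
```

```bash
python3 - <<'E'
from h import *
print(ctrl.get_obs()['ee_pos'],mv([.516,-.078,.16],-3))
E
```

```text
[ 0.41851359 -0.25502752  0.19480202] (array([181.7,  88.6,  34.8]), np.float64(0.15), 'cur yaw', np.float64(-2.85))
```

>>> jog_arm --commands '[1,0,0,0,0,1,0,0,0,0,1,0,0,0,0]'

```text
clock: 1.2
ee_pos: [0.4178, -0.2577, 0.1954]
tcp_rot: [2.283, 2.158, -0.0]
contact_force: [-0.5, 0.3, 0.2]
opening: 1.001
grip_force: 0.0
```

```bash
python3 - <<'E'
from h import *
print(ctrl.get_obs()['ee_pos'],mv([.516,-.078,.16],-3))
E
```

```text
[ 0.41780078 -0.25773308  0.19544586] (array([185. ,  87.9,  35.4]), np.float64(-0.23), 'cur yaw', np.float64(-3.23))
```

>>> jog_arm --commands '[1,60,30,12,0,1,120,60,24,0,1,160,75,35,0,1,185,88,35,0,1,185,88,35,0,1,185,88,35,0,1,185,88,35,0]'

```text
clock: 1.9
ee_pos: [0.516, -0.0788, 0.1606]
tcp_rot: [2.284, 2.156, -0.0]
contact_force: [0.1, 0.4, 0.2]
opening: 1.0
grip_force: 0.0
```

```bash
python3 - <<'E'
from h import *
print(ctrl.get_obs()['ee_pos'],mv([.516,-.078,.076],-3))
im,W=cloud('scene')
cv2.imwrite('pics/s1.png',cv2.cvtColor(cv2.resize(im[120:240,190:350],None,fx=5,fy=5,interpolation=cv2.INTER_CUBIC),cv2.COLOR_RGB2BGR))
c=viewer.get_calibration('scene');T=c['world_to_cam'];K=np.array([[c['fx'],0,c['cx']],[0,c['fy'],c['cy']],[0,0,1]])
for p in([.516,-.078,.106],[.514,-.106,.106],[.518,-.05,.106],ctrl.get_obs()['ee_pos']):
    uv=cv2.projectPoints(np.array([p]),cv2.Rodrigues(T[:3,:3])[0],T[:3,3],K,np.array(c['dist']))[0].ravel(); print(p,(uv-[190,120])*5)
E
```

```text
[ 0.51599751 -0.07883177  0.1605928 ] (array([ 0.9, -0.1, 84.6]), np.float64(-0.28), 'cur yaw', np.float64(-3.28))
[0.516, -0.078, 0.106] [404.67232342 320.97337082]
[0.514, -0.106, 0.106] [360.14382138 309.45190471]
[0.518, -0.05, 0.106] [449.86595267 332.68021382]
[ 0.51587889 -0.07901207  0.16061375] [401.77469965 240.00472031]
```

View pics/s1.png

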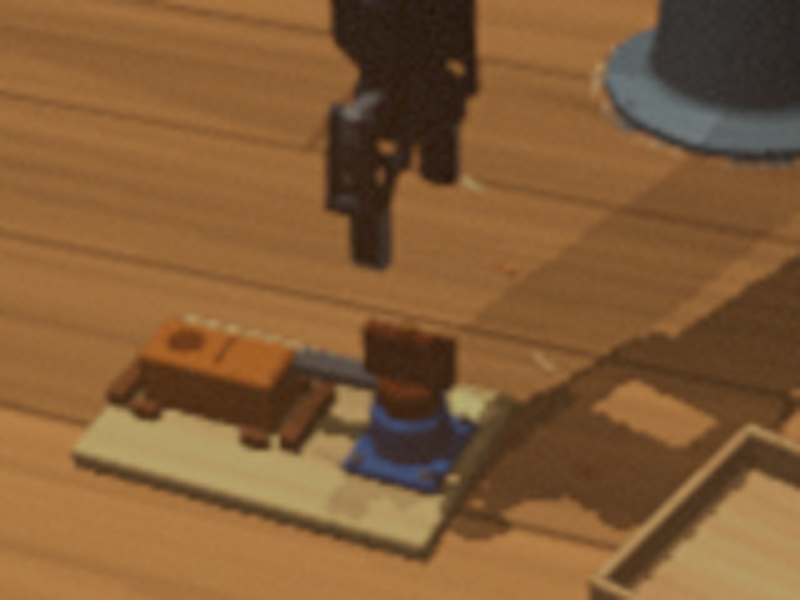

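The scene crop shows the bar's top edge from (365,325) to (455,337), directly below the open fingers at (370,260) and (440,180). The two cameras agree to about 4 mm, so I'll descend to the midpoint.

>>> jog_arm --commands '[1,1.5,1.5,40,0,1,1.5,1.5,70,0,1,1.5,1.5,84,0,1,1.5,1.5,84,0,1,1.5,1.5,84,0]'

```text
clock: 2.45
ee_pos: [0.5183, -0.0767, 0.0774]
tcp_rot: [2.282, 2.157, 0.001]
contact_force: [0.4, -0.7, 0.4]
opening: 1.001
grip_force: 0.0
```

>>> jog_arm --commands '[0.3,0,0,0,0,0.3,0,0,0,0,0.3,0,0,0,0,0.3,0,0,0,0]'

```text
clock: 2.85
ee_pos: [0.5179, -0.0757, 0.0768]
tcp_rot: [2.281, 2.159, 0.001]
contact_force: [0.2, -0.5, 0.5]
opening: 0.331
grip_force: 0.0
```

>>> jog_arm --commands '[0,0,0,0,0,0,0,0,0,0,0,0,0,0,0,0,0,0,0,0]'

```text
clock: 3.25
ee_pos: [0.5185, -0.0757, 0.0767]
tcp_rot: [2.281, 2.158, 0.002]
contact_force: [5.3, 1.3, 0.3]
opening: 0.125
grip_force: 60.4
```

```bash
python3 - <<'E'
from h import *
o=ctrl.get_obs();print({k:o[k] for k in('clock','ee_pos','contact_force','wrist_torque','opening','grip_force')}, mv([.5175,-.077,.076],-3))
E
```

```text
{'clock': 3.25, 'ee_pos': array([ 0.5185165 , -0.07572541,  0.07674734]), 'contact_force': array([5.32560019, 1.29977555, 0.32141752]), 'wrist_torque': array([ 0.27443317, -0.62238699, -0.02681988]), 'opening': 0.1248423406278337, 'grip_force': 60.44488549232483} (array([-1.3, -0.9,  0.7]), np.float64(-0.17), 'cur yaw', np.float64(-3.17))
```

```bash
cat > t.py <<'E'
from h import *
a=[]
o=ctrl.get_obs(); print(round(o['clock'],2),'tz',o['wrist_torque'][2].round(3),'F',o['contact_force'].round(1),'yaw',mv(o['ee_pos'],0,o)[3],'op',round(o['opening'],3),round(o['grip_force'],1),o['ee_pos'].round(4),'q6',o['q'][5].round(2))
E
```

>>> jog_arm --commands '[0,0,0.6,0,-2,0,0,0.6,0,-4,0,0,0.6,0,-5,0,0,0.6,0,-5,0,0,0.6,0,-5]'

```text
clock: 3.75
ee_pos: [0.5184, -0.0757, 0.0767]
tcp_rot: [2.186, 2.257, 0.0]
contact_force: [0.7, 1.4, 5.0]
opening: 0.125
grip_force: 61.2
```

```bash
python3 t.py
```

```text
3.75 tz -0.024 F [0.7 1.4 5. ] yaw 1.83 op 0.125 61.2 [ 0.5184 -0.0757  0.0767] q6 -0.39
```

>>> jog_arm --commands '[0,0,0,0,-1.5,0,0,0,0,-3,0,0,0,0,-3,0,0,0,0,-3]'

```text
clock: 4.15
ee_pos: [0.5183, -0.0757, 0.0767]
tcp_rot: [-2.126, -2.313, 0.0]
contact_force: [0.3, 2.1, 6.3]
opening: 0.13
grip_force: 61.4
```

```bash
python3 t.py
```

```text
4.15 tz 0.066 F [0.3 2.1 6.3] yaw 4.84 op 0.13 61.4 [ 0.5183 -0.0757  0.0767] q6 -0.45
```

>>> jog_arm --commands '[0,0,0,0,-1.5,0,0,0,0,-2.5,0,0,0,0,-2.5,0,0,0,0,-2.5]'

```text
clock: 4.55
ee_pos: [0.5182, -0.0757, 0.0767]
tcp_rot: [-2.075, -2.359, 0.0]
contact_force: [0.2, 1.7, 6.4]
opening: 0.121
grip_force: 61.4
```

```bash
python3 t.py
```

```text
4.55 tz 0.087 F [0.2 1.7 6.4] yaw 7.34 op 0.121 61.4 [ 0.5182 -0.0757  0.0767] q6 -0.49
```

>>> jog_arm --commands '[0,0,0,0,-1,0,0,0,0,-2,0,0,0,0,-2,0,0,0,0,-2]'

```text
clock: 4.95
ee_pos: [0.5182, -0.0758, 0.0767]
tcp_rot: [-2.033, -2.394, 0.0]
contact_force: [-0.2, 0.1, 6.3]
opening: 0.122
grip_force: 61.4
```

```bash
python3 t.py
```

```text
4.95 tz -0.129 F [-0.2  0.1  6.3] yaw 9.32 op 0.122 61.4 [ 0.5182 -0.0758  0.0767] q6 -0.52
```

```bash
cat >> t.py <<'E'
import sys
if len(sys.argv)>1:
    a=[]
    for i in range(5): viewer.snapshot('top'); o=ctrl.get_obs(); a.append(np.r_[o['wrist_torque'][2],o['contact_force']])
    print('mean',np.mean(a,0).round(3),'std',np.std(a,0).round(3))
E
python3 t.py 1
```

```text
4.95 tz -0.129 F [-0.2  0.1  6.3] yaw 9.32 op 0.122 61.4 [ 0.5182 -0.0758  0.0767] q6 -0.52
mean [-0.058 -0.483  1.234  6.488] std [0.032 0.106 0.425 0.207]
```

>>> jog_arm --commands '[0,0,0,0,-1,0,0,0,0,-2,0,0,0,0,-2]'

```text
clock: 5.5
ee_pos: [0.5181, -0.0757, 0.0767]
tcp_rot: [-1.992, -2.429, 0.0]
contact_force: [0.2, 2.2, 6.9]
opening: 0.13
grip_force: 61.4
```

```bash
python3 t.py 1
```

```text
5.5 tz -0.296 F [0.2 2.2 6.9] yaw 11.3 op 0.13 61.4 [ 0.5181 -0.0757  0.0767] q6 -0.56
mean [-0.2   -0.802  1.279  6.708] std [0.038 0.546 0.58  0.364]
```

>>> jog_arm --commands '[0,0,0,0,-0.7,0,0,0,0,-0.7,0,0,0,0,-0.7]'

```text
clock: 6.05
ee_pos: [0.5181, -0.0757, 0.0767]
tcp_rot: [-1.977, -2.441, 0.0]
contact_force: [-0.9, 1.1, 7.1]
opening: 0.135
grip_force: 61.4
```

```bash
python3 t.py 1
```

```text
6.05 tz -0.27 F [-0.9  1.1  7.1] yaw 11.98 op 0.135 61.4 [ 0.5181 -0.0757  0.0767] q6 -0.57
mean [-0.282 -0.926  1.527  6.357] std [0.013 0.352 0.624 0.483]
```

>>> jog_arm --commands '[0,0,0,0,0,0,0,0,0,0,0,0,0,0,0,0,0,0,0,0,0,0,0,0,0,0,0,0,0,0,0,0,0,0,0,0,0,0,0,0]'

```text
clock: 7.1
ee_pos: [0.5181, -0.0758, 0.0767]
tcp_rot: [-1.977, -2.441, 0.0]
contact_force: [-1.1, 1.2, 7.3]
opening: 0.126
grip_force: 61.4
```

>>> jog_arm --commands '[0,0,0,0,0,0,0,0,0,0,0,0,0,0,0,0,0,0,0,0,0,0,0,0,0,0,0,0,0,0]'

```text
clock: 7.7
ee_pos: [0.5181, -0.0758, 0.0767]
tcp_rot: [-1.977, -2.441, 0.0]
contact_force: [-0.4, 2.1, 6.1]
opening: 0.127
grip_force: 61.4
```

```bash
python3 t.py 1
```

```text
7.7 tz -0.25 F [-0.4  2.1  6.1] yaw 11.98 op 0.127 61.4 [ 0.5181 -0.0758  0.0767] q6 -0.57
mean [-0.268 -0.883  1.589  6.585] std [0.024 0.626 0.371 0.407]
```

>>> jog_arm --commands '[0,0,0,0,-0.5,0,0,0,0,-0.5,0,0,0,0,-0.5,0,0,0,0,-0.5,0,0,0,0,-0.5,0,0,0,0,-0.5,0,0,0,0,-0.5,0,0,0,0,-0.5]'

```text
clock: 8.75
ee_pos: [0.5181, -0.0757, 0.0767]
tcp_rot: [-1.967, -2.449, 0.0]
contact_force: [-1.2, 1.1, 6.7]
opening: 0.127
grip_force: 61.5
```

>>> jog_arm --commands '[0,0,0,0,0,0,0,0,0,0,0,0,0,0,0,0,0,0,0,0,0,0,0,0,0,0,0,0,0,0,0,0,0,0,0]'

```text
clock: 9.45
ee_pos: [0.5181, -0.0758, 0.0767]
tcp_rot: [-1.967, -2.449, 0.0]
contact_force: [-0.4, 1.1, 6.7]
opening: 0.13
grip_force: 61.5
```

```bash
python3 t.py 1
```

```text
9.45 tz -0.312 F [-0.4  1.1  6.7] yaw 12.47 op 0.13 61.5 [ 0.5181 -0.0758  0.0767] q6 -0.58
mean [-0.308 -0.792  2.088  6.184] std [0.042 0.502 0.319 0.216]
```

>>> jog_arm --commands '[0,0,0,0,4,0,0,0,0,8,0,0,0,0,8]'

```text
clock: 10.0
ee_pos: [0.5183, -0.0757, 0.0767]
tcp_rot: [2.133, 2.306, -0.0]
contact_force: [1.1, 2.2, 5.1]
opening: 0.129
grip_force: 61.3
```

```bash
python3 t.py 1
```

```text
10.0 tz 0.065 F [1.1 2.2 5.1] yaw 4.46 op 0.129 61.3 [ 0.5183 -0.0757  0.0767] q6 -0.44
mean [-0.038  0.466  1.501  5.653] std [0.011 0.478 0.605 0.492]
```

>>> jog_arm --commands '[0,0,0,0,2,0,0,0,0,4,0,0,0,0,4]'

```text
clock: 10.55
ee_pos: [0.5184, -0.0757, 0.0767]
tcp_rot: [2.212, 2.231, 0.0]
contact_force: [0.3, 2.7, 5.8]
opening: 0.126
grip_force: 61.3
```

```bash
python3 t.py 1
```

```text
10.55 tz -0.041 F [0.3 2.7 5.8] yaw 0.49 op 0.126 61.3 [ 0.5184 -0.0757  0.0767] q6 -0.37
mean [-0.04   0.673  1.842  5.425] std [0.026 0.329 0.506 0.32 ]
```

>>> jog_arm --commands '[0,0,0,0,-5,0,0,0,0,-9,0,0,0,0,-11.5,0,0,0,0,-12.3,0,0,0,0,-12.9,0,0,0,0,-12.9]'

```text
clock: 11.4
ee_pos: [0.518, -0.0757, 0.0767]
tcp_rot: [-1.947, -2.464, 0.0]
contact_force: [-1.8, 1.0, 6.7]
opening: 0.128
grip_force: 61.5
```

```bash
python3 t.py 1
```

```text
11.4 tz -0.418 F [-1.8  1.   6.7] yaw 13.36 op 0.128 61.5 [ 0.518  -0.0757  0.0767] q6 -0.6
mean [-0.389 -0.961  1.636  7.007] std [0.023 0.536 0.604 0.604]
```

>>> jog_arm --commands '[0,0,0,0,0,0,0,0,0,0,0,0,0,0,0,0,0,0,0,0,0,0,0,0,0,0,0,0,0,0,0,0,0,0,0]'

```text
clock: 12.35
ee_pos: [0.5181, -0.0757, 0.0767]
tcp_rot: [-1.948, -2.464, 0.0]
contact_force: [-0.8, 1.6, 7.8]
opening: 0.125
grip_force: 61.5
```

>>> jog_arm --commands '[0,0,0,0,0,0,0,0,0,0,0,0,0,0,0,0,0,0,0,0,0,0,0,0,0,0,0,0,0,0,0,0,0,0,0]'

```text
clock: 13.05
ee_pos: [0.5181, -0.0758, 0.0767]
tcp_rot: [-1.948, -2.464, 0.0]
contact_force: [-0.4, 0.9, 7.1]
opening: 0.13
grip_force: 61.5
```

```bash
python3 t.py 1
```

```text
13.05 tz -0.391 F [-0.4  0.9  7.1] yaw 13.36 op 0.13 61.5 [ 0.5181 -0.0758  0.0767] q6 -0.6
mean [-0.369 -0.879  1.516  6.647] std [0.012 0.249 0.319 0.323]
```

>>> jog_arm --commands '[0,0,0,0,6,0,0,0,0,12,0,0,0,0,17,0,0,0,0,20,0,0,0,0,20]'

```text
clock: 13.8
ee_pos: [0.5187, -0.0757, 0.0767]
tcp_rot: [2.345, 2.09, 0.001]
contact_force: [2.4, 2.5, 5.7]
opening: 0.128
grip_force: 61.2
```

```bash
python3 t.py 1
```

```text
13.8 tz 0.034 F [2.4 2.5 5.7] yaw -6.58 op 0.128 61.2 [ 0.5187 -0.0757  0.0767] q6 -0.25
mean [-0.054  2.166  2.263  5.398] std [0.011 0.7   0.479 0.742]
```

>>> jog_arm --commands '[0,0,0,0,2,0,0,0,0,2,0,0,0,0,2]'

```text
clock: 14.35
ee_pos: [0.5187, -0.0757, 0.0767]
tcp_rot: [2.379, 2.05, 0.001]
contact_force: [2.5, 1.8, 5.4]
opening: 0.128
grip_force: 61.2
```

```bash
python3 t.py 1
```

```text
14.35 tz -0.057 F [2.5 1.8 5.4] yaw -8.49 op 0.128 61.2 [ 0.5187 -0.0757  0.0767] q6 -0.21
mean [-0.048  2.603  2.074  5.133] std [0.027 0.706 0.448 0.707]
```

>>> jog_arm --commands '[0,0,0,0,2,0,0,0,0,2,0,0,0,0,2]'

```text
clock: 14.9
ee_pos: [0.5188, -0.0757, 0.0767]
tcp_rot: [2.414, 2.009, 0.002]
contact_force: [3.7, 2.0, 5.1]
opening: 0.126
grip_force: 61.2
```

```bash
python3 t.py 1
```

```text
14.9 tz -0.051 F [3.7 2.  5.1] yaw -10.48 op 0.126 61.2 [ 0.5188 -0.0757  0.0767] q6 -0.18
mean [-0.024  3.198  2.065  5.1  ] std [0.023 0.401 0.32  0.707]
```

>>> jog_arm --commands '[0,0,0,0,2,0,0,0,0,2,0,0,0,0,2]'

```text
clock: 15.45
ee_pos: [0.5189, -0.0758, 0.0767]
tcp_rot: [2.449, 1.966, 0.002]
contact_force: [3.0, 2.7, 5.5]
opening: 0.129
grip_force: 61.2
```

```bash
python3 t.py 1
```

```text
15.45 tz 0.042 F [3.  2.7 5.5] yaw -12.47 op 0.129 61.2 [ 0.5189 -0.0758  0.0767] q6 -0.14
mean [-0.027  3.315  2.12   4.982] std [0.019 0.396 0.21  0.339]
```

>>> jog_arm --commands '[0,0,0,0,2,0,0,0,0,2,0,0,0,0,2]'

```text
clock: 16.0
ee_pos: [0.5189, -0.0758, 0.0767]
tcp_rot: [2.483, 1.924, 0.002]
contact_force: [3.9, 3.0, 5.9]
opening: 0.131
grip_force: 61.2
```

```bash
python3 t.py 1
```

```text
16.0 tz -0.016 F [3.9 3.  5.9] yaw -14.46 op 0.131 61.2 [ 0.5189 -0.0758  0.0767] q6 -0.11
mean [-0.017  4.043  2.433  5.289] std [0.04  0.39  0.411 0.373]
```

>>> jog_arm --commands '[0,0,0,0,2,0,0,0,0,2,0,0,0,0,2]'

```text
clock: 16.55
ee_pos: [0.5189, -0.0758, 0.0767]
tcp_rot: [2.516, 1.88, 0.002]
contact_force: [4.5, 2.9, 4.2]
opening: 0.131
grip_force: 61.2
```

```bash
python3 t.py 1
```

```text
16.55 tz -0.01 F [4.5 2.9 4.2] yaw -16.46 op 0.131 61.2 [ 0.5189 -0.0758  0.0767] q6 -0.07
mean [-0.04   4.248  2.395  5.094] std [0.029 0.291 0.44  0.52 ]
```

>>> jog_arm --commands '[0,0,0,0,2,0,0,0,0,2,0,0,0,0,2]'

```text
clock: 17.1
ee_pos: [0.519, -0.0758, 0.0767]
tcp_rot: [2.548, 1.835, 0.002]
contact_force: [5.0, 1.5, 5.2]
opening: 0.126
grip_force: 61.1
```

```bash
python3 t.py 1
```

```text
17.1 tz -0.01 F [5.  1.5 5.2] yaw -18.47 op 0.126 61.1 [ 0.519  -0.0758  0.0767] q6 -0.04
mean [-0.011  5.323  2.274  4.598] std [0.022 0.63  0.266 0.562]
```

>>> jog_arm --commands '[0,0,0,0,2,0,0,0,0,2,0,0,0,0,2]'

```text
clock: 17.65
ee_pos: [0.5191, -0.0758, 0.0767]
tcp_rot: [2.58, 1.79, 0.003]
contact_force: [4.7, 1.5, 4.8]
opening: 0.124
grip_force: 61.1
```

```bash
python3 t.py 1
```

```text
17.65 tz -0.185 F [4.7 1.5 4.8] yaw -20.48 op 0.124 61.1 [ 0.5191 -0.0758  0.0767] q6 -0.0
mean [-0.115  4.744  2.652  4.41 ] std [0.031 0.213 0.54  0.894]
```

>>> jog_arm --commands '[0,0,0,0,2,0,0,0,0,2,0,0,0,0,2]'

```text
clock: 18.2
ee_pos: [0.5191, -0.0758, 0.0767]
tcp_rot: [2.61, 1.745, 0.003]
contact_force: [5.6, 1.4, 3.8]
opening: 0.126
grip_force: 61.1
```

```bash
python3 t.py 1
```

```text
18.2 tz -0.098 F [5.6 1.4 3.8] yaw -22.47 op 0.126 61.1 [ 0.5191 -0.0758  0.0767] q6 0.03
mean [-0.069  4.703  2.449  4.854] std [0.032 0.536 0.491 0.491]
```

>>> jog_arm --commands '[0,0,0,0,1.5,0,0,0,0,1.5,0,0,0,0,1.5]'

```text
clock: 18.75
ee_pos: [0.5191, -0.0759, 0.0767]
tcp_rot: [2.633, 1.711, 0.003]
contact_force: [4.8, 1.2, 4.9]
opening: 0.127
grip_force: 61.0
```

```bash
python3 t.py 1
```

```text
18.75 tz -0.038 F [4.8 1.2 4.9] yaw -23.96 op 0.127 61.0 [ 0.5191 -0.0759  0.0767] q6 0.06
mean [-0.056  5.453  2.165  4.197] std [0.03  0.244 0.228 0.561]
```

```bash
python3 - <<'E'
from h import *
im,W=cloud('top')
a=cv2.resize(im[205:295,295:415],None,fx=5,fy=5,interpolation=cv2.INTER_CUBIC)
im,W=cloud('scene')
b=cv2.resize(im[150:240,190:310],None,fx=5,fy=5,interpolation=cv2.INTER_CUBIC)
save(cv2.resize(np.hstack([a,b]),(800,300)),'c2.png')
E
```

```text
(no output)
```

View pics/c2.png

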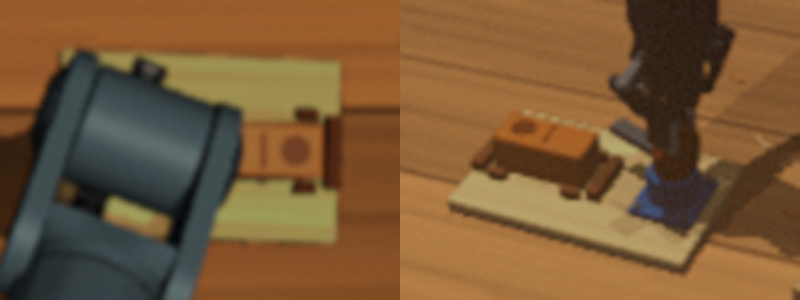

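The arm's tip has swung towards the robot, at scene crop (630,130), so the clamp follows the tool. It is now at about −0.37 rad and I'm still looking for the clockwise stop.

>>> jog_arm --commands '[0,0,0,0,2,0,0,0,0,2,0,0,0,0,2]'

```text
clock: 19.4
ee_pos: [0.5192, -0.0759, 0.0767]
tcp_rot: [2.662, 1.665, 0.003]
contact_force: [5.8, 2.0, 3.2]
opening: 0.128
grip_force: 61.0
```

```bash
python3 t.py 1
```

```text
19.4 tz 0.006 F [5.8 2.  3.2] yaw -25.96 op 0.128 61.0 [ 0.5192 -0.0759  0.0767] q6 0.09
mean [0.027 6.199 2.232 3.584] std [0.01  0.158 0.251 0.459]
```

>>> jog_arm --commands '[0,0,0,0,1.5,0,0,0,0,1.5,0,0,0,0,1.5]'

```text
clock: 19.95
ee_pos: [0.5193, -0.0759, 0.0767]
tcp_rot: [2.683, 1.63, 0.003]
contact_force: [6.7, 1.5, 3.1]
opening: 0.129
grip_force: 61.0
```

```bash
python3 t.py 1
```

```text
19.95 tz 0.091 F [6.7 1.5 3.1] yaw -27.44 op 0.129 61.0 [ 0.5193 -0.0759  0.0767] q6 0.12
mean [0.116 5.803 1.74  3.42 ] std [0.013 0.312 0.614 0.456]
```

>>> jog_arm --commands '[0,0,0,0,1.2,0,0,0,0,1.2,0,0,0,0,1.2]'

```text
clock: 20.5
ee_pos: [0.5193, -0.0759, 0.0767]
tcp_rot: [2.7, 1.603, 0.003]
contact_force: [6.2, 1.9, 3.1]
opening: 0.125
grip_force: 61.1
```

```bash
python3 t.py 1
```

```text
20.5 tz 0.208 F [6.2 1.9 3.1] yaw -28.62 op 0.125 61.1 [ 0.5193 -0.0759  0.0767] q6 0.14
mean [0.234 6.016 1.339 3.367] std [0.017 0.526 0.36  0.359]
```

>>> jog_arm --commands '[0,0,0,0,0,0,0,0,0,0,0,0,0,0,0,0,0,0,0,0,0,0,0,0,0,0,0,0,0,0,0,0,0,0,0,0,0,0,0,0]'

```text
clock: 21.55
ee_pos: [0.5193, -0.0759, 0.0767]
tcp_rot: [2.7, 1.603, 0.003]
contact_force: [6.5, 2.0, 3.6]
opening: 0.127
grip_force: 61.1
```

>>> jog_arm --commands '[0,0,0,0,0,0,0,0,0,0,0,0,0,0,0,0,0,0,0,0,0,0,0,0,0]'

```text
clock: 22.05
ee_pos: [0.5193, -0.076, 0.0767]
tcp_rot: [2.7, 1.602, 0.003]
contact_force: [5.4, 1.5, 3.9]
opening: 0.124
grip_force: 61.1
```

```bash
python3 t.py 1
```

```text
22.05 tz 0.261 F [5.4 1.5 3.9] yaw -28.62 op 0.124 61.1 [ 0.5193 -0.076   0.0767] q6 0.14
mean [0.19  5.514 2.04  3.295] std [0.021 0.664 0.341 0.286]
```

>>> jog_arm --commands '[0,0,0,0,-8,0,0,0,0,-16,0,0,0,0,-24,0,0,0,0,-32,0,0,0,0,-37,0,0,0,0,-41.5,0,0,0,0,-41.5,0,0,0,0,-41.5]'

```text
clock: 23.1
ee_pos: [0.518, -0.0758, 0.0767]
tcp_rot: [-1.958, -2.456, 0.001]
contact_force: [-0.2, 2.1, 8.9]
opening: 0.128
grip_force: 61.8
```

```bash
python3 t.py 1
```

```text
23.1 tz 0.071 F [-0.2  2.1  8.9] yaw 12.88 op 0.128 61.8 [ 0.518  -0.0758  0.0767] q6 -0.59
mean [ 0.023 -0.232  2.052  8.591] std [0.025 0.538 0.492 0.322]
```

The counterclockwise stop has moved: at 12.9° the load is now about 0, where it was −0.35 before. So rust does crumble. On to the third lean.

>>> jog_arm --commands '[0,0,0,0,-1.5,0,0,0,0,-2.5,0,0,0,0,-2.5]'

```text
clock: 23.65
ee_pos: [0.518, -0.0758, 0.0767]
tcp_rot: [-1.904, -2.498, 0.001]
contact_force: [0.5, 3.2, 9.3]
opening: 0.13
grip_force: 61.8
```

```bash
python3 t.py 1
```

```text
23.65 tz -0.035 F [0.5 3.2 9.3] yaw 15.37 op 0.13 61.8 [ 0.518  -0.0758  0.0767] q6 -0.63
mean [-0.013 -0.676  2.237  9.023] std [0.026 0.496 0.475 0.513]
```

>>> jog_arm --commands '[0,0,0,0,-1.5,0,0,0,0,-1.5,0,0,0,0,-1.5]'

```text
clock: 24.2
ee_pos: [0.5179, -0.0758, 0.0767]
tcp_rot: [-1.871, -2.523, 0.001]
contact_force: [-0.3, 1.9, 9.2]
opening: 0.13
grip_force: 61.8
```

```bash
python3 t.py 1
```

```text
24.2 tz 0.077 F [-0.3  1.9  9.2] yaw 16.88 op 0.13 61.8 [ 0.5179 -0.0758  0.0767] q6 -0.66
mean [ 0.047 -0.59   1.895  9.22 ] std [0.035 0.298 0.461 0.284]
```

>>> jog_arm --commands '[0,0,0,0,-1.2,0,0,0,0,-2,0,0,0,0,-2]'

```text
clock: 24.75
ee_pos: [0.5179, -0.0758, 0.0767]
tcp_rot: [-1.826, -2.555, 0.001]
contact_force: [-0.8, 2.0, 9.0]
opening: 0.13
grip_force: 61.9
```

```bash
python3 t.py 1
```

```text
24.75 tz 0.034 F [-0.8  2.   9. ] yaw 18.89 op 0.13 61.9 [ 0.5179 -0.0758  0.0767] q6 -0.69
mean [ 0.05  -0.828  1.804  9.205] std [0.036 0.143 0.512 0.418]
```

>>> jog_arm --commands '[0,0,0,0,-1.5,0,0,0,0,-1.5,0,0,0,0,-1.5]'

```text
clock: 25.3
ee_pos: [0.5178, -0.0759, 0.0767]
tcp_rot: [-1.793, -2.579, 0.002]
contact_force: [-1.2, 2.4, 8.9]
opening: 0.126
grip_force: 61.9
```

```bash
python3 t.py 1
```

```text
25.3 tz 0.011 F [-1.2  2.4  8.9] yaw 20.38 op 0.126 61.9 [ 0.5178 -0.0759  0.0767] q6 -0.72
mean [ 0.052 -1.021  1.429  9.35 ] std [0.032 0.306 0.252 0.345]
```

>>> jog_arm --commands '[0,0,0,0,-1.2,0,0,0,0,-2,0,0,0,0,-2]'

```text
clock: 25.85
ee_pos: [0.5178, -0.0759, 0.0767]
tcp_rot: [-1.747, -2.609, 0.002]
contact_force: [-1.3, 1.3, 9.4]
opening: 0.127
grip_force: 61.9
```

```bash
python3 t.py 1
```

```text
25.85 tz 0.072 F [-1.3  1.3  9.4] yaw 22.39 op 0.127 61.9 [ 0.5178 -0.0759  0.0767] q6 -0.75
mean [ 0.037 -1.168  1.839  9.591] std [0.034 0.476 0.717 0.55 ]
```

>>> jog_arm --commands '[0,0,0,0,-1.5,0,0,0,0,-1.5,0,0,0,0,-1.5]'

```text
clock: 26.4
ee_pos: [0.5177, -0.0759, 0.0767]
tcp_rot: [-1.713, -2.632, 0.002]
contact_force: [-1.3, 1.4, 9.7]
opening: 0.125
grip_force: 61.9
```

```bash
python3 t.py 1
```

```text
26.4 tz 0.039 F [-1.3  1.4  9.7] yaw 23.88 op 0.125 61.9 [ 0.5177 -0.0759  0.0767] q6 -0.78
mean [ 0.06  -1.525  1.658  9.581] std [0.017 0.378 0.51  0.325]
```

>>> jog_arm --commands '[0,0,0,0,-1.2,0,0,0,0,-2,0,0,0,0,-2]'

```text
clock: 26.95
ee_pos: [0.5177, -0.0759, 0.0767]
tcp_rot: [-1.667, -2.661, 0.002]
contact_force: [-2.3, 1.4, 9.6]
opening: 0.127
grip_force: 62.0
```

```bash
python3 t.py 1
```

```text
26.95 tz 0.081 F [-2.3  1.4  9.6] yaw 25.89 op 0.127 62.0 [ 0.5177 -0.0759  0.0767] q6 -0.81
mean [ 0.045 -1.61   1.624 10.219] std [0.019 0.658 0.352 0.378]
```

>>> jog_arm --commands '[0,0,0,0,-1.5,0,0,0,0,-1.5,0,0,0,0,-1.5]'

```text
clock: 27.5
ee_pos: [0.5176, -0.0759, 0.0767]
tcp_rot: [-1.632, -2.683, 0.002]
contact_force: [-2.5, 1.1, 9.2]
opening: 0.129
grip_force: 62.0
```

```bash
python3 t.py 1
```

```text
27.5 tz 0.053 F [-2.5  1.1  9.2] yaw 27.39 op 0.129 62.0 [ 0.5176 -0.0759  0.0767] q6 -0.84
mean [ 0.052 -2.37   1.638 10.159] std [0.014 0.299 0.592 0.212]
```

>>> jog_arm --commands '[0,0,0,0,-1.5,0,0,0,0,-2.5,0,0,0,0,-2.5]'

```text
clock: 28.05
ee_pos: [0.5176, -0.076, 0.0767]
tcp_rot: [-1.572, -2.718, 0.002]
contact_force: [-2.3, 0.8, 10.1]
opening: 0.129
grip_force: 62.0
```

```bash
python3 t.py
```

```text
28.05 tz 0.014 F [-2.3  0.8 10.1] yaw 29.9 op 0.129 62.0 [ 0.5176 -0.076   0.0767] q6 -0.88
```

>>> jog_arm --commands '[0,0,0,0,-1.5,0,0,0,0,-1.5,0,0,0,0,-1.5]'

```text
clock: 28.35
ee_pos: [0.5175, -0.076, 0.0767]
tcp_rot: [-1.537, -2.738, 0.002]
contact_force: [-2.8, 0.4, 11.1]
opening: 0.128
grip_force: 62.0
```

```bash
python3 t.py 1
```

```text
28.35 tz 0.024 F [-2.8  0.4 11.1] yaw 31.39 op 0.128 62.0 [ 0.5175 -0.076   0.0767] q6 -0.91
mean [ 0.026 -2.746  1.068 10.564] std [0.029 0.253 0.391 0.407]
```

At 31° of yaw (about 0.58 rad) there's still no stop, so the clamp is free. Swinging it open.

>>> jog_arm --commands '[0,0,0,-0.3,-3,0,0,0,-0.3,-7,0,0,0,-0.3,-11,0,0,0,-0.3,-15,0,0,0,-0.3,-19,0,0,0,-0.3,-22,0,0,0,-0.3,-22]'

```text
clock: 29.3
ee_pos: [0.517, -0.0765, 0.0767]
tcp_rot: [-0.984, -2.98, 0.004]
contact_force: [-4.5, -1.2, 9.2]
opening: 0.13
grip_force: 61.9
```

```bash
python3 t.py 1
```

```text
29.3 tz 0.041 F [-4.5 -1.2  9.2] yaw 53.45 op 0.13 61.9 [ 0.517  -0.0765  0.0767] q6 -1.29
mean [ 0.029 -4.227 -1.302  9.398] std [0.024 0.677 0.274 0.477]
```

>>> jog_arm --commands '[0,0,0,0,-4,0,0,0,0,-8,0,0,0,0,-12,0,0,0,0,-16,0,0,0,0,-20,0,0,0,0,-24,0,0,0,0,-28,0,0,0,0,-28]'

```text
clock: 30.35
ee_pos: [0.5167, -0.0772, 0.0767]
tcp_rot: [-0.233, -3.129, 0.005]
contact_force: [-6.2, -4.8, 9.1]
opening: 0.125
grip_force: 61.9
```

```bash
python3 t.py 1
```

```text
30.35 tz 0.056 F [-6.2 -4.8  9.1] yaw 81.48 op 0.125 61.9 [ 0.5167 -0.0772  0.0767] q6 -1.78
mean [ 0.046 -5.927 -4.733  9.758] std [0.043 0.625 0.347 0.244]
```

>>> jog_arm --commands '[0.6,0,0,0,0,0.6,0,0,0,0,0.6,0,0,0,0,0.6,0,0,0,0,0.6,0,0,-40,0,0.6,0,0,-80,0,0.6,0,0,-100,0,0.6,0,0,-100,0]'

```text
clock: 31.4
ee_pos: [0.5204, -0.0764, 0.1803]
tcp_rot: [0.238, 3.126, -0.003]
contact_force: [1.0, 1.1, 0.2]
opening: 0.596
grip_force: 0.0
```

```bash
python3 - <<'E'
from h import *
im,W=cloud('top')
a=cv2.resize(im[205:295,295:415],None,fx=5,fy=5,interpolation=cv2.INTER_CUBIC)
z=W[...,2]
near=(abs(W[...,0]-.508)<.05)&(abs(W[...,1]+.20)<.07)
p=W[near&(z>.046)&(z<.061)]; r=cv2.minAreaRect((p[:,:2]*1000).astype(np.float32)); print('blank',len(p),r,np.median(p,0).round(4),p.mean(0))
im,W=cloud('scene'); z=W[...,2]
b=cv2.resize(im[150:240,190:310],None,fx=5,fy=5,interpolation=cv2.INTER_CUBIC)
save(cv2.resize(np.hstack([a,b]),(800,300)),'c3.png')
p=W[near&(z>.051)&(z<.059)] if 0 else W[(abs(W[...,0]-.51)<.05)&(abs(W[...,1]+.20)<.07)&(z>.051)&(z<.059)]
print('sc',len(p),np.percentile(p,[3,50,97],axis=0).round(4))
print(mv([.511,-.201,.16],0),ctrl.get_obs()['clock'],ctrl.get_obs()['ee_pos'])
E
```

```text
blank 263 ((510.57794189453125, -224.8520050048828), (46.278560638427734, 39.74482727050781), 89.75163269042969) [ 0.5093 -0.2259  0.0543] [ 0.50993355 -0.22545796  0.05436285]
sc 277 [[ 0.4925 -0.2409  0.0515]
 [ 0.5161 -0.1979  0.0553]
 [ 0.5348 -0.1578  0.0585]]
(array([ -12.2, -125. ,   16. ]), np.float64(81.26), 'cur yaw', np.float64(81.26)) 31.5 [ 0.51791401 -0.07554608  0.1760489 ]
```

View pics/c3.png

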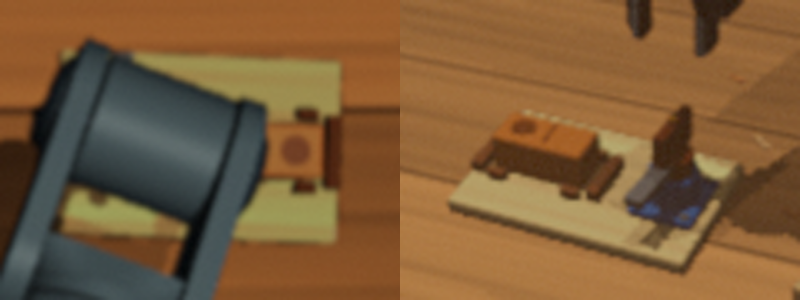

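The scene crop shows the clamp arm swung open towards the camera (640,195), with the blank still seated at (550,135). I'll move above the blank.

>>> jog_arm --commands '[1,0,-20,0,8,1,-2,-50,0,16,1,-5,-75,0,24,1,-8,-100,0,32,1,-10,-125,0,40,1,-13,-125,0,48,1,-13,-125,0,56,1,-13,-125,0,64]'

```text
clock: 32.3
ee_pos: [0.5107, -0.2008, 0.1738]
tcp_rot: [-1.868, -2.52, 0.0]
contact_force: [-0.4, -0.1, -0.2]
opening: 1.001
grip_force: 0.0
```

>>> jog_arm --commands '[1,0,0,10,8,1,0,0,20,16,1,0,0,30,20,1,0,0,30,20,1,0,0,30,20]'

```text
clock: 32.8
ee_pos: [0.5112, -0.2007, 0.145]
tcp_rot: [-2.27, -2.167, 0.001]
contact_force: [0.2, 0.1, -0.3]
opening: 0.999
grip_force: 0.0
```

```bash
python3 - <<'E'
from h import *
print(mv([.5135,-.201,.027],-2.3),ctrl.get_obs()['clock'],ctrl.get_obs()['ee_pos'])
im,W=cloud('scene')
save(cv2.resize(im[120:240,190:350],None,fx=5,fy=5,interpolation=cv2.INTER_CUBIC),'s4.png')
E
```

```text
(array([ -0.4,   2.6, 118. ]), np.float64(-0.36), 'cur yaw', np.float64(-2.66)) 32.8 [ 0.51119142 -0.20067828  0.14498673]
```

View pics/s4.png

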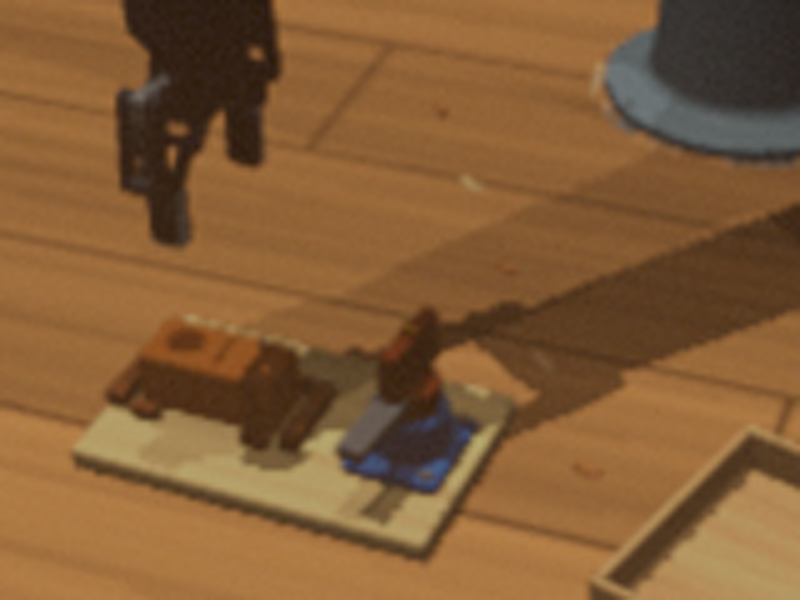

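The open fingers are above the blank (crop (170,240) and (245,160), with the blank at (215,360)). Descending and gripping.

>>> jog_arm --commands '[1,0,2.5,40,0,1,0,2.5,75,0,1,0,2.5,100,0,1,0,2.5,117,0,1,0,2.5,117,0,1,0,2.5,117,0]'

```text
clock: 33.45
ee_pos: [0.5149, -0.2016, 0.0301]
tcp_rot: [2.273, 2.168, 0.0]
contact_force: [0.6, 0.5, -0.0]
opening: 1.003
grip_force: 0.0
```

>>> jog_arm --commands '[0.3,0,0,0,0,0.3,0,0,0,0,0.3,0,0,0,0,0.3,0,0,0,0,0.3,0,0,0,0,0.3,0,0,0,0]'

```text
clock: 34.05
ee_pos: [0.5154, -0.2019, 0.0309]
tcp_rot: [2.273, 2.166, 0.001]
contact_force: [0.0, -0.5, 6.0]
opening: 0.502
grip_force: 63.5
```

```bash
python3 t.py
```

```text
34.05 tz -0.037 F [ 0.  -0.5  6. ] yaw -2.75 op 0.502 63.5 [ 0.5154 -0.2019  0.0309] q6 -0.53
```

>>> jog_arm --commands '[0.3,0,0,-10,0,0.3,0,0,-25,0,0.3,0,0,-50,0,0.3,0,0,-80,0,0.3,0,0,-100,0,0.3,0,0,-100,0,0.3,0,0,-100,0]'

```text
clock: 34.75
ee_pos: [0.5144, -0.2012, 0.1297]
tcp_rot: [2.274, 2.167, 0.0]
contact_force: [-0.9, -0.4, -1.4]
opening: 0.501
grip_force: 62.9
```

```bash
python3 t.py; python3 -c "
from h import *
print(mv([.557,.186,.10],-16.5))"
```

```text
34.75 tz -0.01 F [-0.9 -0.4 -1.4] yaw -2.75 op 0.501 62.9 [ 0.5144 -0.2012  0.1297] q6 -0.53
(array([388.9,  23.9,  29.7]), np.float64(13.75), 'cur yaw', np.float64(-2.75))
```

>>> jog_arm --commands '[0.3,10,0,-30,0,0.3,40,2,-50,2,0.3,80,4,-50,4,0.3,120,7,-50,6,0.3,160,10,-50,8,0.3,200,12,-50,10,0.3,240,15,-50,12,0.3,280,17,-50,13]'

```text
clock: 35.55
ee_pos: [0.5437, 0.0792, 0.1774]
tcp_rot: [-2.504, -1.893, 0.004]
contact_force: [0.3, 0.1, -1.5]
opening: 0.501
grip_force: 62.9
```

```bash
python3 t.py; python3 -c "
from h import *
print(mv([.557,.186,.06],-16.5))"
```

```text
35.55 tz 0.03 F [ 0.3  0.1 -1.5] yaw -15.82 op 0.501 62.9 [0.5437 0.0792 0.1774] q6 0.21
(array([106.5, -15.9, 117.4]), np.float64(0.68), 'cur yaw', np.float64(-15.82))
```

>>> jog_arm --commands '[0.3,40,-6,0,0,0.3,75,-11,20,0,0.3,100,-16,50,0,0.3,107,-16,80,0,0.3,107,-16,105,0,0.3,107,-16,117,0,0.3,107,-16,117,0,0.3,107,-16,117,0]'

```text
clock: 36.35
ee_pos: [0.5589, 0.1845, 0.0629]
tcp_rot: [2.505, 1.895, 0.0]
contact_force: [-0.1, 0.2, -0.4]
opening: 0.505
grip_force: 62.9
```

>>> jog_arm --commands '[0.3,0,0,10,0,0.3,0,0,20,0,0.3,0,0,30,0,0.3,0,0,34,0,0.3,0,0,34,0,0.3,0,0,34,0]'

```text
clock: 36.95
ee_pos: [0.5587, 0.1848, 0.0286]
tcp_rot: [2.505, 1.896, 0.0]
contact_force: [0.8, 0.1, -1.2]
opening: 0.503
grip_force: 62.9
```

```bash
python3 t.py 1; python3 - <<'E'
from h import *
im,W=cloud('scene')
save(cv2.resize(im[170:290,280:440],None,fx=5,fy=5,interpolation=cv2.INTER_CUBIC),'s5.png')
E
```

```text
36.95 tz 0.017 F [ 0.8  0.1 -1.2] yaw -15.76 op 0.503 62.9 [0.5587 0.1848 0.0286] q6 0.4
mean [-0.     0.217 -0.075 -1.623] std [0.026 0.474 0.557 0.469]
```

View pics/s5.png

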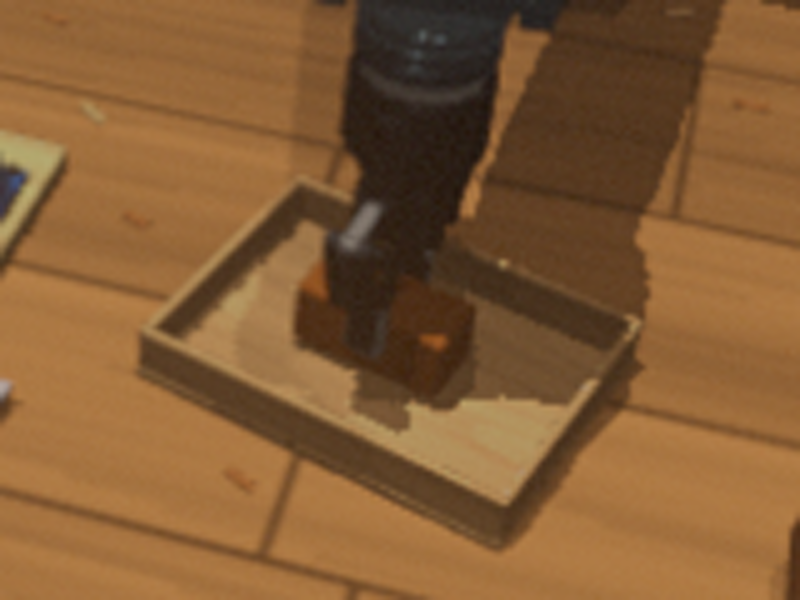

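The blank is held level inside the tray, centred near (385,330) and well clear of the walls. It is a few millimetres above the floor, so I'll ease it down until it touches.

>>> jog_arm --commands '[0.3,0,0,2,0,0.3,0,0,4,0,0.3,0,0,6,0,0.3,0,0,6.5,0,0.3,0,0,6.5,0]'

```text
clock: 37.75
ee_pos: [0.5586, 0.1848, 0.022]
tcp_rot: [-2.505, -1.896, 0.0]
contact_force: [-0.4, 0.3, -0.5]
opening: 0.503
grip_force: 62.8
```

```bash
python3 t.py 1
```

```text
37.75 tz -0.01 F [-0.4  0.3 -0.5] yaw -15.76 op 0.503 62.8 [0.5586 0.1848 0.022 ] q6 0.4
mean [-0.022  0.352  0.146 -1.183] std [0.016 0.227 0.583 0.641]
```

>>> jog_arm --commands '[0.3,0,0,0.7,0,0.3,0,0,0.7,0,0.3,0,0,0.7,0]'

```text
clock: 38.3
ee_pos: [0.5587, 0.1848, 0.0219]
tcp_rot: [2.505, 1.896, -0.0]
contact_force: [-2.7, 0.2, 5.7]
opening: 0.499
grip_force: 63.5
```

>>> jog_arm --commands '[0.3,0,0,0.8,0,0.3,0,0,0.8,0,0.3,0,0,0.8,0]'

```text
clock: 38.6
ee_pos: [0.5587, 0.1849, 0.0218]
tcp_rot: [-2.505, -1.896, 0.001]
contact_force: [-6.2, -1.7, 10.8]
opening: 0.501
grip_force: 64.3
```

```bash
python3 t.py 1
```

```text
38.6 tz -0.063 F [-6.2 -1.7 10.8] yaw -15.75 op 0.501 64.3 [0.5587 0.1849 0.0218] q6 0.4
mean [-0.046 -6.342 -1.601 11.242] std [0.036 0.459 0.368 0.512]
```

Floor contact is confirmed by about 11 N upward. Opening, lifting away and checking.

>>> jog_arm --commands '[0.8,0,0,-1,0,0.8,0,0,-1,0,0.8,0,0,-1,0,0.8,0,0,-1,0,0.8,0,0,-1,0]'

```text
clock: 39.35
ee_pos: [0.5585, 0.1848, 0.0213]
tcp_rot: [-2.505, -1.896, 0.0]
contact_force: [0.2, 0.2, 0.1]
opening: 0.8
grip_force: 0.0
```

>>> jog_arm --commands '[0.8,0,0,-20,0,0.8,0,0,-50,0,0.8,0,0,-90,0,0.8,0,0,-130,0,0.8,0,0,-150,0,0.8,0,0,-150,0,0.8,0,0,-150,0]'

```text
clock: 40.05
ee_pos: [0.5584, 0.1848, 0.1711]
tcp_rot: [-2.505, -1.896, 0.0]
contact_force: [0.1, 0.2, -0.0]
opening: 0.798
grip_force: 0.0
```

```bash
python3 t.py; python3 - <<'E'
from h import *
im,W=cloud('scene')
save(im[130:300,180:480].repeat(2,0).repeat(2,1),'s6.png')
z=W[...,2]; p=W[(abs(W[...,0]-.557)<.06)&(abs(W[...,1]-.186)<.07)&(z>.035)&(z<.07)]
print(len(p),np.percentile(p,[3,50,97],axis=0).round(3))
E
```

```text
40.05 tz 0.052 F [ 0.1  0.2 -0. ] yaw -15.76 op 0.798 0.0 [0.5584 0.1848 0.1711] q6 0.4
448 [[0.537 0.143 0.036]
 [0.566 0.186 0.046]
 [0.589 0.228 0.049]]
```

View pics/s6.png

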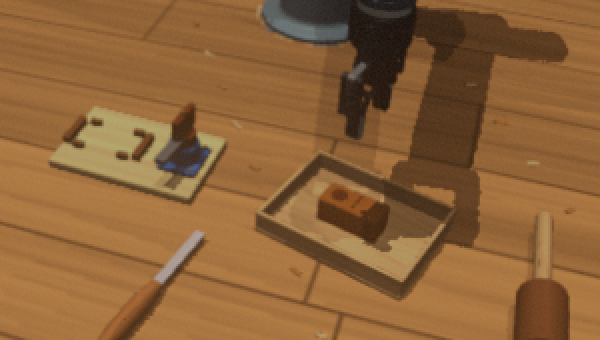

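The blank lies flat in the tray at (352,208) with its top at 46 mm. The clamp is open at (180,140), the gripper is clear, and nothing visible has been disturbed.

```bash
python3 -c "
from cell import ctrl
print(ctrl.close_job())"
```

```text
the job is handed in; nothing more can be done
None
```

I handed the job in at about 40 s: the clamp broke free and stands about 1.45 rad open, and the blank is released and lying flat in the tray; the hand-in returned no verdict.

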